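Check the lens-case hinges and reject the stiff one

ROBOT

A 6-joint arm with a two-finger parallel gripper is mounted at the origin on the work surface. World frame = base frame: x ahead of the robot, y to its left, z up, the work surface at z = 0. Lengths are in m, angles in rad, forces in N, time in s.
With the tool pointing down it reaches from about 0.375 to 0.9 m from the base axis. Payload 3.1 kg.
Tool frame: the origin (TCP) lies at the very end of the fingers, on their centre line; the grasp point (between the pads) lies 19 mm behind it; z points along the fingers, y is the direction in which the jaws open and shut (so a half turn about z gives the same grasp; the last joint's range is limited). The gripper opens to 85 mm and grips with 20 to 120 N. Pads are 22 mm wide; open, the fingers measure 114 mm over their backs; the gripper's body (76 mm by 85 mm) begins 54 mm behind the grasp point. The pads swing forward as they close: fully open they stand 13 mm farther back than shut.
Start: joints at [-1.341, 0.527, 1.433, -0, 1.181, -0.178], TCP at [0.248, -0.574, 0.231] pointing down, gripper open.
Joint ranges: [-3.08, 3.08], [-0.75, 2.2], [0.22, 2.44], [-1.43, 4.57], [0, 2.65], [-2.85, 2.85]. Speed limits (rad/s): [2.79, 2.79, 3.14, 3.14, 3.14, 3.14].

INTERFACE

Orientations are given as a unit quaternion [x, y, z, w].
In Python, from station import manip gives the robot as it stands. The module is installed in compiled form; this text tells all that it offers.
- The arm moves only by the tool send_rows, never from a script. Its argument "commands" is a list of rows, each an object with "delta_pos": the shift along the world's x, y, z in cm, a list of three; "yaw": the turn about the world's z in rad. A call has 1 to 10 rows; each row shifts and turns the pose as measured when the row begins; what a row does not reach is not made up. A row lasts 1/8 s, in which the tool goes at most 62.5 mm and 10.7 degrees, less where a joint would pass 70% of its speed; a pose out of reach is approached as far as the arm can. A call is refused whole if a number of a shift passes 6.25 or a number of a turn 0.188, either way. A call with a gripper value outside its range is refused whole. "grip" is the closure, from -1 (fully open) to 1 (shut), set as the call begins (left out, the last holds). The fingers move at their own pace and stop on an object; "force" is the grip in N (left out, the last holds). Time passes only in rows, so rows that do not move let the fingers close. It gives the time, the measured TCP pose, the force and the opening at its end, in the units of the state.
- manip.sense(): the state, without advancing time (a new reading comes with each control period).
- manip.snapshot(name): name is "scene" or "top" or "wrist"; returns the picture (400x640x3 uint8, blue, green, red); there is no depth.
- manip.get_calibration(name): a dict with "fx", "fy", "cx", "cy" (pixels), "dist_coeffs" ([k1, k2, p1, p2, k3] as OpenCV has them; the pictures are not rectified), "world_to_cam" (4x4, takes a point from world to camera coordinates); the wrist camera has in their place "mount" (4x4, takes a point from camera to tool coordinates, whose origin is the TCP and whose axes are the flange's). Camera axes: x right, y down, z forward; pixel columns grow to the right and rows downward; lengths in m; the calibration is good to about 2 mm. A picture is of the moment at which its call begins: read the wrist's pose just before it. get_calibration takes no time and is no camera call.
- manip.sign_off(): hands the job in, once; it reports no verdict.
The state is a dict: "t": time; "q": joint angles; "qd": joint speeds; "tau": joint torques, N m; "tcp_pos": TCP position; "tool_rot": TCP orientation; "force": force on the tool from outside, world axes, zero at the start; "ft_torque": the same for the moment, N m; "finger_gap": opening from 0.0 (shut) to 1.0 (fully open).
Only numpy, scipy, OpenCV 4.12 (cv2) and the standard library are available. Lean on these libraries where they do the work, as an engineer would, in place of code of your own. Each camera call takes 0.05 s, during which the arm holds its last target. There are 200 camera calls.

TASK

Check the hinges of the three lens cases: where they stand, lift each lid by its white nose right up to about upright or beyond, and leave it open. A good lid swings over freely and drops open; a stiff one stays wherever you leave it. Once all three stand open, set the stiff case gently and level in the red reject tray, lid as you like, and leave the two good ones standing open where they are, with nothing else on the bench disturbed.

Things in the scene. Friction and masses are not known exactly. Their poses are not given: they have to be found in the camera images.
- case_1: one of three look-alike hinged lens cases; neither look nor place shows a stiff one. Origin: centre of the shell's underside, z up, +x along its length to the hinge end. Black shell 140 (x) x 62 (y) x 46 mm high, flat sides, 0.4 to 0.75 kg with a fixed lens inside, loose on the bench. Slate lid 140 x 54 x 12 mm on top (z 46 to 58 mm) without knob or catch; hinge axis along y at x +70, z +46 mm.
- nose_1 (a point): point of the white thumb nose of lid_1, on its underside. 8 mm thick, level triangle from the middle of the lid's front: 51 mm wide at the shell's front face, its point 25 mm ahead of that face (95 mm ahead of the case origin), underside 48 mm above the bench when shut; nothing below, so a slanted finger can lift it from beneath.
- lid_1 (a joint): lid angle of case_1, rad: 0 shut, grows as the nose rises and goes back over the hinge, stop at 2.2 (leaning back open). A free lid needs about 0.3 N at the nose, falls shut if let go before upright (about 1.5) and drops open to the stop once past it; a stiff lid needs about 1 N and stays at whatever angle it is left.
- case_2: one of three look-alike hinged lens cases; neither look nor place shows a stiff one. Origin: centre of the shell's underside, z up, +x along its length to the hinge end. Black shell 140 (x) x 62 (y) x 46 mm high, flat sides, 0.4 to 0.75 kg with a fixed lens inside, loose on the bench. Slate lid 140 x 54 x 12 mm on top (z 46 to 58 mm) without knob or catch; hinge axis along y at x +70, z +46 mm.
- nose_2 (a point): point of the white thumb nose of lid_2, on its underside. 8 mm thick, level triangle from the middle of the lid's front: 51 mm wide at the shell's front face, its point 25 mm ahead of that face (95 mm ahead of the case origin), underside 48 mm above the bench when shut; nothing below, so a slanted finger can lift it from beneath.
- lid_2 (a joint): lid angle of case_2, rad: 0 shut, grows as the nose rises and goes back over the hinge, stop at 2.2 (leaning back open). A free lid needs about 0.3 N at the nose, falls shut if let go before upright (about 1.5) and drops open to the stop once past it; a stiff lid needs about 1 N and stays at whatever angle it is left.
- case_3: one of three look-alike hinged lens cases; neither look nor place shows a stiff one. Origin: centre of the shell's underside, z up, +x along its length to the hinge end. Black shell 140 (x) x 62 (y) x 46 mm high, flat sides, 0.4 to 0.75 kg with a fixed lens inside, loose on the bench. Slate lid 140 x 54 x 12 mm on top (z 46 to 58 mm) without knob or catch; hinge axis along y at x +70, z +46 mm.
- nose_3 (a point): point of the white thumb nose of lid_3, on its underside. 8 mm thick, level triangle from the middle of the lid's front: 51 mm wide at the shell's front face, its point 25 mm ahead of that face (95 mm ahead of the case origin), underside 48 mm above the bench when shut; nothing below, so a slanted finger can lift it from beneath.
- lid_3 (a joint): lid angle of case_3, rad: 0 shut, grows as the nose rises and goes back over the hinge, stop at 2.2 (leaning back open). A free lid needs about 0.3 N at the nose, falls shut if let go before upright (about 1.5) and drops open to the stop once past it; a stiff lid needs about 1 N and stays at whatever angle it is left.
- reject_tray: red open tray for rejects, fixed to the bench: outside 240 mm (x) by 170 mm (y), walls 5 mm thick and 30 mm high, floor 5 mm thick. Origin: centre of its underside, z up.
- camera: bystander, loose: black camera, 125 mm wide, 90 mm tall; origin at the centre of its underside. Not to be disturbed.
- mouse: bystander, loose: black computer mouse, 105 x 60 x 32 mm; origin at the centre of its underside. Not to be disturbed.
- cleaner_bottle: bystander, loose: clear round bottle, 72 mm across, 150 mm tall; origin at the centre of its underside. Not to be disturbed.
- lens_cap: bystander, loose: flat black lens cap, 62 mm across, 10 mm thick; origin at the centre of its underside. Not to be disturbed.
- battery: bystander, loose: grey battery block, 60 x 40 x 18 mm; origin at the centre of its underside. Not to be disturbed.
- screwdriver: bystander, loose: orange-handled screwdriver, 160 mm, lying flat; origin at the centre of its underside. Not to be disturbed.

How it is judged:
By the outcome, as a careful person would: the job done as asked, in the order asked, and still so for the second after the job is handed in, with the robot touching nothing.
It also fails if it takes over 66 s, if anything falls off the work surface, if the arm or the gripper's body presses on something with over 40 N, if the wrist force passes 120 N, or if a joint passes its speed limit or range.

## Working session

There is one attempt and no reset: what is moved stays moved. The work goes in short steps, Python scripts to look and compute and a tool call to move; the robot and the scene stay as the last step left them, time stands still between calls to the robot, and variables do not carry over. Pictures are saved under pics/ and viewed, about 8 in all and at most 12, crops included, and the job is handed in when it is done.

Besides the shell and the picture viewer there is one more tool, called after "Call:" as name(argument=value, ...) on one line, values as JSON. send_rows: Moves the arm, as the interface text tells. Its arguments: {"type":"object","properties":{"commands":{"type":"array","items":{"type":"object","properties":{"delta_pos":{"type":"array","items":{"type":"number"}},"yaw":{"type":"number"}}}},"grip":{"type":"number"},"force":{"type":"number"}},"required":["commands"]}

```bash
mkdir -p pics && cat > h.py <<'E'
import numpy as np, cv2
from station import manip
from scipy.spatial.transform import Rotation as R
def cal(n):
    c=manip.get_calibration(n); K=np.array([[c['fx'],0,c['cx']],[0,c['fy'],c['cy']],[0,0,1.]]); return c,K,np.array(c['dist_coeffs'],float)
def W2C(n,s=None):
    c,K,d=cal(n)
    if 'world_to_cam' in c: return np.array(c['world_to_cam'])
    T=np.eye(4); T[:3,:3]=R.from_quat(s['tool_rot']).as_matrix(); T[:3,3]=s['tcp_pos']
    return np.linalg.inv(T@np.array(c['mount']))
def p2w(n,uv,z,s=None):
    c,K,d=cal(n); M=W2C(n,s); p=cv2.undistortPoints(np.array(uv,float).reshape(-1,1,2),K,d).reshape(-1,2)
    Rt=M[:3,:3].T; o=-Rt@M[:3,3]; r=np.c_[p,np.ones(len(p))]@M[:3,:3]
    z=np.broadcast_to(z,len(p)); return o+r*((z-o[2])/r[:,2])[:,None]
def w2p(n,P,s=None):
    c,K,d=cal(n); M=W2C(n,s); return cv2.projectPoints(np.array(P,float).reshape(-1,1,3),cv2.Rodrigues(M[:3,:3])[0],M[:3,3],K,d)[0].reshape(-1,2)
E
python3 - <<'E'
from h import *
for n in('top','scene'): cv2.imwrite(f'pics/{n}0.png',manip.snapshot(n))
print(manip.sense()); print(manip.get_calibration('wrist')); print(W2C('top'),W2C('scene'))
E
```

```text
{'t': 0.1, 'q': array([-1.34148075e+00,  5.28367760e-01,  1.43381710e+00,  1.86114801e-05,
        1.18141572e+00, -1.78484755e-01]), 'qd': array([-0.00094236, -0.00167865, -0.00437557,  0.00029265,  0.00203116,
        0.00093517]), 'tau': array([ 6.76291347e-05, -4.43304563e+01, -1.78586572e+01, -2.28248664e-04,
        3.86610045e-03, -1.42739904e-05]), 'tcp_pos': array([ 0.24775533, -0.57306724,  0.23042118]), 'tool_rot': array([ 9.79284506e-01,  2.02486664e-01, -1.69105961e-05, -1.00385873e-03]), 'force': array([ 0.43018675,  0.21584634, -0.12275328]), 'ft_torque': array([0.02550295, 0.01377661, 0.00811335]), 'finger_gap': 0.9988391408050685}
{'fx': 315.7727897552454, 'fy': 315.7727897552454, 'cx': 318.9248476888882, 'cy': 205.13040680556333, 'dist_coeffs': array([-0.00711196,  0.        ,  0.        ,  0.        ,  0.        ]), 'mount': array([[ 1.68967386e-04, -9.60947598e-01, -2.76730348e-01,
         7.01595922e-02],
       [ 9.99998713e-01, -2.79090932e-04,  1.57972891e-03,
        -1.83765584e-04],
       [-1.59526963e-03, -2.76730258e-01,  9.60946314e-01,
        -1.42438363e-01],
       [ 0.00000000e+00,  0.00000000e+00,  0.00000000e+00,
         1.00000000e+00]])}
[[ 6.91239860e-04 -9.99998604e-01 -1.52127046e-03 -5.62500895e-02]
 [-9.89003202e-01 -4.58653225e-04 -1.47893392e-01  6.32006646e-01]
 [ 1.47892488e-01  1.60677117e-03 -9.89002139e-01  9.75672316e-01]
 [ 0.00000000e+00  0.00000000e+00  0.00000000e+00  1.00000000e+00]] [[-0.54094875  0.84089513  0.01642677  0.39514559]
 [ 0.71055275  0.46737468 -0.52599972 -0.3679873 ]
 [-0.44998805 -0.2728668  -0.85032609  1.54090117]
 [ 0.          0.          0.          1.        ]]
```

View pics/top0.png

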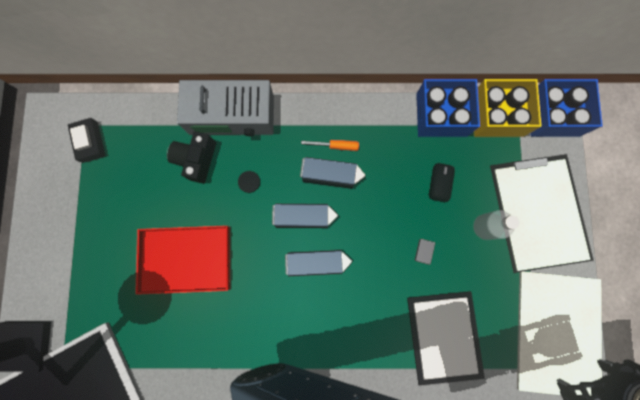

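View pics/scene0.png

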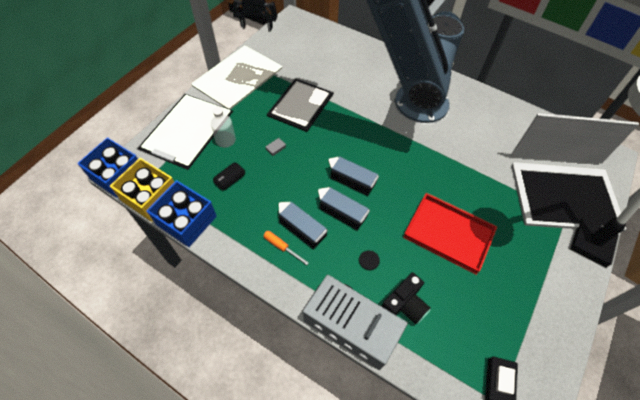

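Top view: three cases with their noses to the right (−y), points at about (365,175), (338,215) and (351,262). The tray is at (136–230, 227–293). I'll enlarge the cases to measure them.

```bash
python3 - <<'E'
from h import *
im=cv2.imread('pics/top0.png')[130:290,260:380]
cv2.imwrite('pics/c1.png',cv2.resize(im[10:150],None,fx=5,fy=4.2,interpolation=cv2.INTER_CUBIC))
for n,uv in dict(c1=[365,175],c2=[338,215],c3=[351,262]).items(): print(n,p2w('top',uv,.052))
print('tray',p2w('top',[[136,228],[229,227],[230,293],[138,293]],.03))
print('cap,cam,screw,mouse',p2w('top',[[249,181],[192,158],[345,145],[441,182],[425,251]],.01))
E
```

```text
c1 [[ 0.69313212 -0.1749909   0.052     ]]
c2 [[ 0.58614057 -0.10247041  0.052     ]]
c3 [[ 0.46461857 -0.13519156  0.052     ]]
tray [[0.55333002 0.43548954 0.03      ]
 [0.55613845 0.18745643 0.03      ]
 [0.38447757 0.17872411 0.03      ]
 [0.38428436 0.41820669 0.03      ]]
cap,cam,screw,mouse [[ 0.68493265  0.14139086  0.01      ]
 [ 0.75026257  0.30249402  0.01      ]
 [ 0.78785876 -0.12519497  0.01      ]
 [ 0.68232809 -0.38963385  0.01      ]
 [ 0.49330615 -0.33796047  0.01      ]]
```

View pics/c1.png

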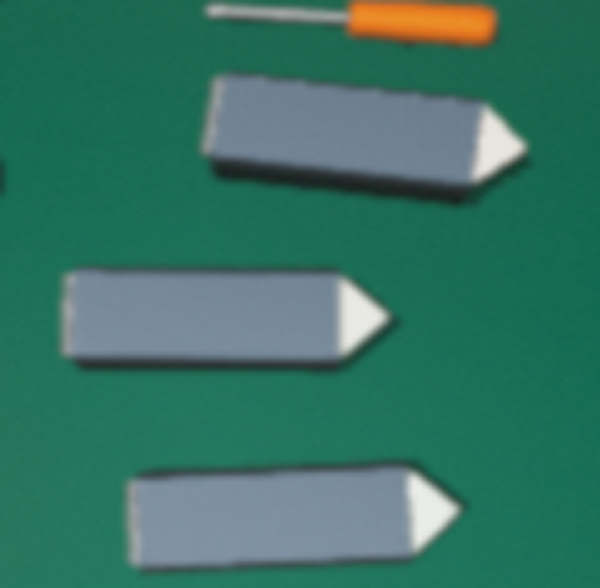

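Call:
send_rows(commands=[{"delta_pos":[1,-2.3,1],"yaw":-0.175},{"delta_pos":[1,-2.3,1],"yaw":-0.175},{"delta_pos":[1,-2.3,1],"yaw":-0.175},{"delta_pos":[1,-2.3,1],"yaw":-0.175},{"delta_pos":[1,-2.3,1],"yaw":-0.175},{"delta_pos":[1,-2.3,1],"yaw":-0.175},{"delta_pos":[1,-2.3,1],"yaw":-0.175},{"delta_pos":[1,-2.3,1],"yaw":-0.175},{"delta_pos":[1,-2.3,1],"yaw":-0.175}], grip=1)

```text
t: 1.23
tcp_pos: [0.3388, -0.78, 0.3144]
tool_rot: [0.82, -0.573, 0.001, -0.009]
force: [0.4, -0.7, 0.4]
finger_gap: -0.006
```

```bash
cat >> h.py <<'E'
def st():
    s=manip.sense(); M=R.from_quat(s['tool_rot']).as_matrix()
    print('t',round(s['t'],2),'q',s['q'].round(3),'tcp',np.round(s['tcp_pos'],4),'F',s['force'].round(2),'gap',round(s['finger_gap'],3)); print('X',M[:,0].round(3),'Y',M[:,1].round(3),'Z',M[:,2].round(3)); return s
E
python3 - <<'E'
from h import *
st()
# nose points, hinge-end lid middle
f=lambda a:[[260+x/5,140+y/4.2] for x,y in a]
N=p2w('top',f([(527,147),(391,317),(463,510)]),.056); H=p2w('top',f([(212,116),(68,315),(134,523)]),.058)
for n,h in zip(N,H): d=h-n; print(n.round(4),h.round(4),np.hypot(*d[:2]).round(4),np.degrees(np.arctan2(d[1],d[0])).round(1))
E
```

```text
t 1.23 q [-1.297  0.848  0.568  0.015  1.736  1.496] tcp [ 0.3388 -0.78    0.3144] F [ 0.37 -0.73  0.36] gap -0.006
X [ 0.344 -0.939 -0.009] Y [-0.939 -0.344 -0.016] Z [ 0.012  0.014 -1.   ]
[ 0.6923 -0.1756  0.056 ] [ 0.7118 -0.0085  0.058 ] 0.1682 83.3
[ 0.5845 -0.1028  0.056 ] [0.5854 0.0656 0.058 ] 0.1684 89.7
[ 0.4661 -0.139   0.056 ] [0.4582 0.0295 0.058 ] 0.1687 92.7
```

Call:
send_rows(commands=[{"delta_pos":[2,-5,0]},{"delta_pos":[2,-5,0]},{"delta_pos":[2,-5,0]},{"delta_pos":[2,-5,0]}])

```text
validation failed for argument at $.co...
```

```bash
python3 -c "
from h import *
st()"
```

```text
t 1.23 q [-1.297  0.848  0.568  0.015  1.736  1.496] tcp [ 0.3388 -0.78    0.3144] F [ 0.37 -0.73  0.36] gap -0.006
X [ 0.344 -0.939 -0.009] Y [-0.939 -0.344 -0.016] Z [ 0.012  0.014 -1.   ]
```

Yaw is needed in every row.

Call:
send_rows(commands=[{"delta_pos":[2,-5,0],"yaw":0},{"delta_pos":[2,-5,0],"yaw":0},{"delta_pos":[2,-5,0],"yaw":0},{"delta_pos":[2,-5,0],"yaw":0}])

```text
t: 1.72
tcp_pos: [0.3734, -0.8719, 0.2658]
tool_rot: [0.819, -0.573, 0.033, 0.01]
force: [0.6, -0.5, -0.6]
finger_gap: -0.0
```

```bash
python3 -c "
from h import *
st()"
```

```text
t 1.73 q [-1.292  1.063  0.22   0.027  1.794  1.507] tcp [ 0.3734 -0.8719  0.2658] F [ 0.62 -0.53 -0.58] gap -0.0
X [ 0.341 -0.938  0.066] Y [-0.939 -0.343 -0.022] Z [ 0.043 -0.055 -0.998]
```

Call:
send_rows(commands=[{"delta_pos":[2,-4.5,4],"yaw":0},{"delta_pos":[2,-4.5,4],"yaw":0},{"delta_pos":[2,-4.5,4],"yaw":0},{"delta_pos":[2,-4.5,4],"yaw":0},{"delta_pos":[2,-4.5,4],"yaw":0},{"delta_pos":[2,-4.5,4],"yaw":0}])

```text
t: 2.48
tcp_pos: [0.3863, -0.8885, 0.4013]
tool_rot: [0.81, -0.568, 0.132, 0.071]
force: [-0.4, 0.2, 0.1]
finger_gap: -0.002
```

```bash
python3 -c "
from h import *
st()"
```

```text
t 2.48 q [-1.293  0.927  0.218  0.056  1.701  1.517] tcp [ 0.3863 -0.8885  0.4013] F [-0.43  0.23  0.11] gap -0.002
X [ 0.321 -0.901  0.294] Y [-0.938 -0.345 -0.035] Z [ 0.133 -0.264 -0.955]
```

Call:
send_rows(commands=[{"delta_pos":[2.3,-5.5,3],"yaw":0},{"delta_pos":[2.3,-5.5,3],"yaw":0},{"delta_pos":[2.3,-5.5,3],"yaw":0},{"delta_pos":[2.3,-5.5,3],"yaw":0},{"delta_pos":[2.3,-5.5,3],"yaw":0},{"delta_pos":[2.3,-5.5,3],"yaw":0},{"delta_pos":[2.3,-5.5,3],"yaw":0}])

```text
t: 3.35
tcp_pos: [0.4124, -0.958, 0.4452]
tool_rot: [0.782, -0.551, 0.252, 0.145]
force: [0.3, -0.3, -0.3]
finger_gap: -0.001
```

```bash
python3 -c "
from h import *
st()"
```

```text
t 3.35 q [-1.297  0.919  0.219  0.091  1.42   1.514] tcp [ 0.4124 -0.958   0.4452] F [ 0.32 -0.34 -0.32] gap -0.001
X [ 0.266 -0.788  0.554] Y [-0.935 -0.352 -0.051] Z [ 0.235 -0.505 -0.831]
```

Call:
send_rows(commands=[{"delta_pos":[2.3,-5.5,3],"yaw":0},{"delta_pos":[2.3,-5.5,3],"yaw":0},{"delta_pos":[2.3,-5.5,3],"yaw":0},{"delta_pos":[1,6,0],"yaw":0},{"delta_pos":[1,6,0],"yaw":0.18},{"delta_pos":[1,6,0],"yaw":0.18},{"delta_pos":[1,6,0],"yaw":0.18},{"delta_pos":[1,6,0],"yaw":0.18}])

```text
t: 4.35
tcp_pos: [0.4728, -0.6914, 0.4448]
tool_rot: [0.91, -0.229, 0.341, 0.054]
force: [-0.3, -0.0, 0.1]
finger_gap: -0.001
```

```bash
python3 -c "
from h import *
st()"
```

```text
t 4.35 q [-1.286  0.504  1.077  0.583  1.138  0.643] tcp [ 0.4728 -0.6914  0.4448] F [-0.31 -0.04  0.12] gap -0.001
X [ 0.663 -0.38   0.645] Y [-0.453 -0.889 -0.058] Z [ 0.596 -0.254 -0.762]
```

Call:
send_rows(commands=[{"delta_pos":[2,3.5,0],"yaw":0.182},{"delta_pos":[2,3.5,0],"yaw":0.182},{"delta_pos":[2,3.5,0],"yaw":0.182},{"delta_pos":[2,3.5,0],"yaw":0.182},{"delta_pos":[2,3.5,0],"yaw":0.182},{"delta_pos":[2,3.5,-1],"yaw":0.182},{"delta_pos":[2,3.5,-2],"yaw":0.182},{"delta_pos":[2,3.5,-3],"yaw":0.182},{"delta_pos":[2,3.5,-4],"yaw":0.182},{"delta_pos":[2,3.5,-4],"yaw":0.182}])

```text
t: 5.6
tcp_pos: [0.677, -0.339, 0.3022]
tool_rot: [0.726, 0.596, 0.251, -0.234]
force: [-0.3, 0.4, 0.2]
finger_gap: 0.0
```

```bash
python3 -c "
from h import *
st()"
```

```text
t 5.6 q [-0.814  0.858  0.753  0.569  1.955 -0.516] tcp [ 0.677  -0.339   0.3022] F [-0.32  0.43  0.19] gap 0.0
X [0.163 0.749 0.642] Y [ 0.983 -0.18  -0.04 ] Z [ 0.085  0.638 -0.765]
```

```bash
python3 - <<'E'
from h import *
s=st(); im=manip.snapshot('wrist'); cv2.imwrite('pics/w1.png',im)
for n in [(.6923,-.1756,.056),(.5845,-.1028,.056),(.4661,-.139,.056)]: print(w2p('wrist',n,s))
E
```

```text
t 5.6 q [-0.814  0.858  0.753  0.569  1.955 -0.516] tcp [ 0.677  -0.339   0.3022] F [-0.32  0.43  0.19] gap 0.0
X [0.163 0.749 0.642] Y [ 0.983 -0.18  -0.04 ] Z [ 0.085  0.638 -0.765]
[[315.77273895 189.69860977]]
[[236.59204506 159.9710409 ]]
[[157.03393005 195.45557396]]
```

View pics/w1.png

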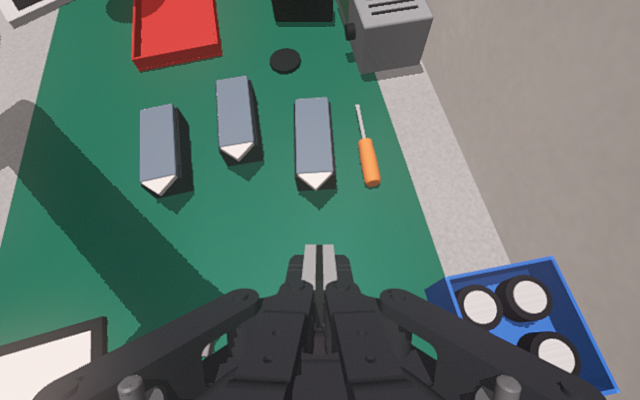

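The noses appear at (316,189), (237,161) and (158,195), within 1–2 px of the projections. I'll approach under nose 1.

Call:
send_rows(commands=[{"delta_pos":[0.2,2,-4],"yaw":0.065},{"delta_pos":[0.2,2,-4.5],"yaw":0},{"delta_pos":[0.2,2,-4.5],"yaw":0},{"delta_pos":[0.2,2,-4.5],"yaw":0},{"delta_pos":[0,1.5,-4],"yaw":0},{"delta_pos":[0,0.5,-3],"yaw":0},{"delta_pos":[0,0,-2],"yaw":0},{"delta_pos":[0,0,0],"yaw":0}])

```text
t: 6.65
tcp_pos: [0.6915, -0.2274, 0.0126]
tool_rot: [0.704, 0.622, 0.241, -0.245]
force: [-0.6, -1.0, -0.6]
finger_gap: 0.002
```

```bash
python3 -c "
from h import *
st()"
```

```text
t 6.65 q [-0.69   1.092  1.042  0.547  1.488 -0.749] tcp [ 0.6915 -0.2274  0.0126] F [-0.65 -1.04 -0.63] gap 0.002
X [0.112 0.757 0.644] Y [ 0.993 -0.107 -0.046] Z [ 0.034  0.645 -0.764]
```

Call:
send_rows(commands=[{"delta_pos":[-0.1,0,1.2],"yaw":0},{"delta_pos":[0,2,0],"yaw":0},{"delta_pos":[0.1,2,0],"yaw":0},{"delta_pos":[0,0.8,0],"yaw":0},{"delta_pos":[0,0,0],"yaw":0}])

```text
t: 7.28
tcp_pos: [0.6943, -0.1778, 0.0312]
tool_rot: [0.704, 0.623, 0.242, -0.241]
force: [0.0, -1.3, 0.5]
finger_gap: 0.0
```

```bash
python3 - <<'E'
from h import *
s=st(); print(w2p('wrist',(.6923,-.1756,.056),s))
a=manip.snapshot('wrist')[100:330,180:460]; b=manip.snapshot('scene')[130:260,250:410]
cv2.imwrite('pics/w2.png',np.hstack([cv2.resize(a,(400,330)),cv2.resize(b,(400,330))]))
E
```

```text
t 7.28 q [-0.638  1.039  1.127  0.575  1.43  -0.734] tcp [ 0.6943 -0.1778  0.0312] F [ 0.03 -1.28  0.51] gap 0.0
X [0.107 0.76  0.641] Y [ 0.993 -0.108 -0.038] Z [ 0.04   0.641 -0.767]
[[311.61311824 242.98824082]]
```

View pics/w2.png

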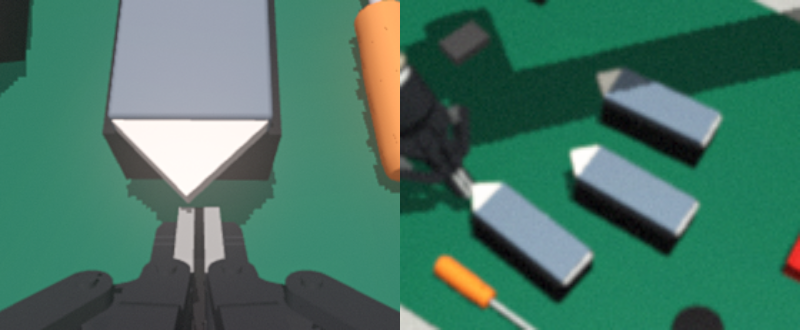

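Left panel: the nose point is at crop (186,200), just clear of the finger tips at (199,208). The finger sits about 4 mm to the right and roughly 3 mm short. I'll compute the arc of TCP positions.

```bash
cat >> h.py <<'E'
def arc(P,az,ths,s=18,hw=11):
    """TCP world positions (m) for lid angles; P nose point xy world, az deg of case +x"""
    st_=manip.sense(); M=R.from_quat(st_['tool_rot']).as_matrix(); a=np.radians(az); c=np.array([np.cos(a),np.sin(a)])
    f=lambda v:np.array([v[:2]@c,v[2]]); d=f(M[:,2]);d/=np.hypot(*d); n=f(M[:,0]);n/=np.hypot(*n)
    out=[]
    for t in ths:
        C,S=np.cos(t),np.sin(t); p=np.array([165-165*C+2*S,46+165*S+2*C])
        u=np.array([C,-S]); k=p+s*(d if S/C<-d[1]/d[0] and C>0 else u)-hw*n
        out.append([*(np.array(P)+c*k[0]/1000),k[1]/1000])
    out=np.array(out); pos=np.array(st_['tcp_pos']); print('tcp',pos.round(4),'tilt',d.round(2))
    for t,o,dd in zip(ths,out,np.diff(np.vstack([pos,out]),axis=0)): print(round(t,2),o.round(4),(dd*100).round(2))
E
python3 - <<'E'
from h import *
arc((.690,-.174),83.3,np.r_[-.02,.1:1.81:.1])
E
```

```text
tcp [ 0.6944 -0.1788  0.031 ] tilt [ 0.64 -0.77]
-0.02 [ 0.6904 -0.1709  0.0238] [-0.41  0.79 -0.72]
0.1 [ 0.6905 -0.1699  0.0436] [0.01 0.1  1.98]
0.2 [ 0.6908 -0.1673  0.0599] [0.03 0.26 1.63]
0.3 [ 0.6913 -0.163   0.0758] [0.05 0.42 1.59]
0.4 [ 0.692  -0.1572  0.0912] [0.07 0.58 1.54]
0.5 [ 0.6928 -0.1499  0.106 ] [0.09 0.73 1.48]
0.6 [ 0.6939 -0.1412  0.12  ] [0.1  0.87 1.4 ]
0.7 [ 0.695  -0.1311  0.133 ] [0.12 1.01 1.3 ]
0.8 [ 0.6964 -0.1198  0.1449] [0.13 1.13 1.19]
0.9 [ 0.6978 -0.1077  0.1553] [0.14 1.21 1.04]
1.0 [ 0.6992 -0.0957  0.1637] [0.14 1.2  0.84]
1.1 [ 0.7007 -0.083   0.1709] [0.15 1.28 0.71]
1.2 [ 0.7023 -0.0696  0.1767] [0.16 1.34 0.58]
1.3 [ 0.7039 -0.0557  0.1811] [0.16 1.39 0.44]
1.4 [ 0.7056 -0.0414  0.1841] [0.17 1.43 0.3 ]
1.5 [ 0.7073 -0.0269  0.1857] [0.17 1.45 0.16]
1.6 [ 0.709  -0.0123  0.1858] [0.17 1.46 0.01]
1.7 [0.7107 0.0023 0.1845] [ 0.17  1.45 -0.14]
1.8 [0.7124 0.0166 0.1816] [ 0.17  1.43 -0.28]
```

Call:
send_rows(commands=[{"delta_pos":[-0.4,0.4,-0.7],"yaw":0},{"delta_pos":[0,0.4,0],"yaw":0},{"delta_pos":[0,0.1,1.0],"yaw":0},{"delta_pos":[0,0.1,1.5],"yaw":0},{"delta_pos":[0,0.2,1.6],"yaw":0},{"delta_pos":[0,0.4,1.6],"yaw":0}])

```text
t: 8.12
tcp_pos: [0.6895, -0.164, 0.0822]
tool_rot: [0.705, 0.622, 0.242, -0.241]
force: [1.1, 0.1, -0.6]
finger_gap: 0.003
```

```bash
python3 - <<'E'
from h import *
st();arc((.690,-.174),83.3,np.r_[.3:1.81:.1])
b=manip.snapshot('scene')[130:260,250:410]; a=manip.snapshot('wrist')[100:330,180:460]
cv2.imwrite('pics/w3.png',np.hstack([cv2.resize(a,(400,330)),cv2.resize(b,(400,330))]))
E
```

```text
t 8.12 q [-0.627  0.959  1.161  0.578  1.462 -0.698] tcp [ 0.6895 -0.164   0.0822] F [ 1.08  0.15 -0.58] gap 0.003
X [0.11 0.76 0.64] Y [ 0.993 -0.111 -0.039] Z [ 0.042  0.64  -0.767]
tcp [ 0.6895 -0.164   0.0822] tilt [ 0.64 -0.77]
0.3 [ 0.6913 -0.163   0.0758] [ 0.18  0.1  -0.64]
0.4 [ 0.692  -0.1572  0.0912] [0.07 0.58 1.54]
0.5 [ 0.6928 -0.1499  0.106 ] [0.09 0.73 1.48]
0.6 [ 0.6939 -0.1412  0.12  ] [0.1  0.87 1.4 ]
0.7 [ 0.695  -0.1311  0.133 ] [0.12 1.01 1.3 ]
0.8 [ 0.6964 -0.1198  0.1449] [0.13 1.13 1.19]
0.9 [ 0.6978 -0.1077  0.1553] [0.14 1.21 1.05]
1.0 [ 0.6992 -0.0957  0.1637] [0.14 1.2  0.84]
1.1 [ 0.7007 -0.083   0.1709] [0.15 1.28 0.71]
1.2 [ 0.7023 -0.0696  0.1767] [0.16 1.34 0.58]
1.3 [ 0.7039 -0.0557  0.1811] [0.16 1.39 0.44]
1.4 [ 0.7056 -0.0414  0.1842] [0.17 1.43 0.3 ]
1.5 [ 0.7073 -0.0269  0.1857] [0.17 1.45 0.16]
1.6 [ 0.709  -0.0123  0.1858] [0.17 1.46 0.01]
1.7 [0.7107 0.0023 0.1845] [ 0.17  1.45 -0.14]
1.8 [0.7124 0.0166 0.1817] [ 0.17  1.43 -0.28]
```

View pics/w3.png

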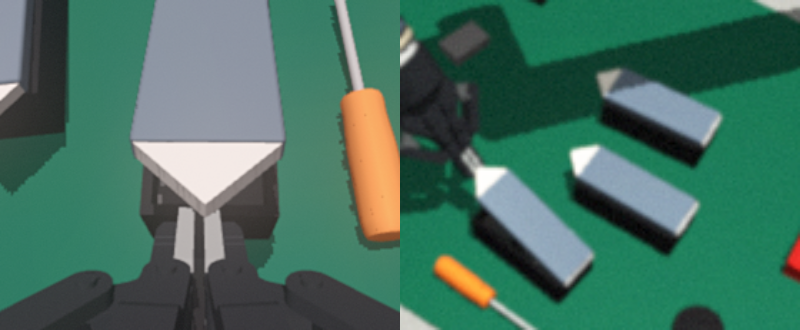

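The lid is rising: the nose at crop (205,210) rests on the tips at (199,210), and the case has not moved. I'll continue along the arc.

Call:
send_rows(commands=[{"delta_pos":[0.3,0.6,1.0],"yaw":0},{"delta_pos":[0.1,0.7,1.4],"yaw":0},{"delta_pos":[0.1,0.8,1.4],"yaw":0},{"delta_pos":[0.1,1.0,1.3],"yaw":0},{"delta_pos":[0.1,1.1,1.2],"yaw":0},{"delta_pos":[0.1,1.2,1.0],"yaw":0},{"delta_pos":[0.1,1.2,0.8],"yaw":0}])

```text
t: 9.1
tcp_pos: [0.7001, -0.0934, 0.1703]
tool_rot: [0.705, 0.622, 0.243, -0.239]
force: [0.6, -1.0, -1.6]
finger_gap: -0.0
```

```bash
python3 - <<'E'
from h import *
st();arc((.690,-.174),83.3,np.r_[.9:1.81:.1])
E
```

```text
t 9.1 q [-0.541  0.827  1.198  0.609  1.496 -0.584] tcp [ 0.7001 -0.0934  0.1703] F [ 0.57 -0.98 -1.58] gap -0.0
X [0.107 0.761 0.64 ] Y [ 0.993 -0.111 -0.035] Z [ 0.044  0.639 -0.768]
tcp [ 0.7001 -0.0934  0.1703] tilt [ 0.64 -0.77]
0.9 [ 0.6978 -0.1077  0.1554] [-0.23 -1.43 -1.49]
1.0 [ 0.6992 -0.0957  0.1637] [0.14 1.2  0.84]
1.1 [ 0.7007 -0.083   0.1709] [0.15 1.28 0.71]
1.2 [ 0.7023 -0.0696  0.1767] [0.16 1.34 0.58]
1.3 [ 0.7039 -0.0557  0.1811] [0.16 1.39 0.44]
1.4 [ 0.7056 -0.0414  0.1842] [0.17 1.43 0.3 ]
1.5 [ 0.7073 -0.0269  0.1857] [0.17 1.45 0.16]
1.6 [ 0.709  -0.0123  0.1858] [0.17 1.46 0.01]
1.7 [0.7107 0.0023 0.1845] [ 0.17  1.45 -0.14]
1.8 [0.7124 0.0166 0.1817] [ 0.17  1.43 -0.28]
```

Call:
send_rows(commands=[{"delta_pos":[0.1,1.3,0.3],"yaw":0},{"delta_pos":[0.1,1.3,0.3],"yaw":0},{"delta_pos":[0.1,1.3,0.3],"yaw":0},{"delta_pos":[0.1,1.4,0.2],"yaw":0},{"delta_pos":[0.2,1.4,0.1],"yaw":0},{"delta_pos":[0.2,1.4,0],"yaw":0},{"delta_pos":[0.2,1.3,-0.1],"yaw":0},{"delta_pos":[0,0,0],"yaw":0}])

```text
t: 10.1
tcp_pos: [0.7098, 0.0095, 0.1819]
tool_rot: [0.704, 0.623, 0.242, -0.241]
force: [0.9, -0.5, 0.1]
finger_gap: -0.004
```

```bash
python3 - <<'E'
from h import *
st();arc((.690,-.174),83.3,np.r_[1.5:1.81:.1])
b=manip.snapshot('scene')[100:280,240:430]; a=manip.snapshot('wrist')
cv2.imwrite('pics/w4.png',np.hstack([cv2.resize(a,(480,300)),cv2.resize(b,(320,300))]))
E
```

```text
t 10.1 q [-0.408  0.785  1.26   0.658  1.412 -0.5  ] tcp [0.7098 0.0095 0.1819] F [ 0.89 -0.54  0.1 ] gap -0.004
X [0.107 0.76  0.641] Y [ 0.993 -0.108 -0.037] Z [ 0.041  0.64  -0.767]
tcp [0.7098 0.0095 0.1819] tilt [ 0.64 -0.77]
1.5 [ 0.7073 -0.0269  0.1857] [-0.25 -3.64  0.38]
1.6 [ 0.709  -0.0123  0.1858] [0.17 1.46 0.01]
1.7 [0.7107 0.0023 0.1845] [ 0.17  1.45 -0.14]
1.8 [0.7124 0.0166 0.1817] [ 0.17  1.43 -0.28]
```

View pics/w4.png

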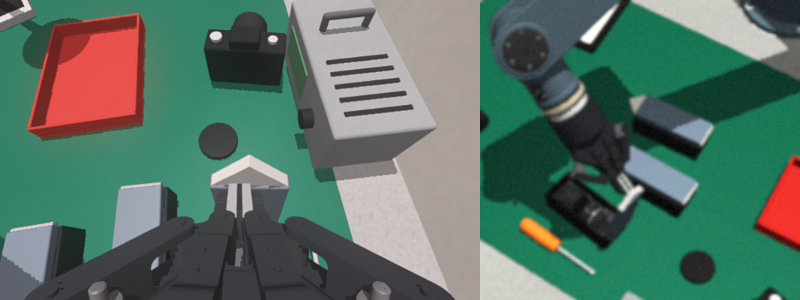

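The lid is upright at the fingers; I still need to see whether it drops or stays. I'll retreat toward case 2 and check from a distance.

Call:
send_rows(commands=[{"delta_pos":[0,-3,0.5],"yaw":0},{"delta_pos":[-1,-5,0.5],"yaw":0},{"delta_pos":[-2,-5,0],"yaw":0.05},{"delta_pos":[-3,-4,-1],"yaw":0.05},{"delta_pos":[-3,-2,-2],"yaw":0},{"delta_pos":[-2,0,-3],"yaw":0},{"delta_pos":[-1,0,-3],"yaw":0},{"delta_pos":[0,0,-2],"yaw":0},{"delta_pos":[0,0,-1],"yaw":0},{"delta_pos":[0,0,0],"yaw":0}])

```text
t: 11.45
tcp_pos: [0.5876, -0.1938, 0.0695]
tool_rot: [0.673, 0.657, 0.231, -0.248]
force: [-0.5, -1.1, 0.0]
finger_gap: -0.001
```

```bash
python3 - <<'E'
from h import *
s=st();arc((.5825,-.101),89.7,[-.02,.1])
print(w2p('wrist',(.5825,-.101,.056),s))
b=manip.snapshot('scene')[100:280,240:430]; a=manip.snapshot('wrist')
cv2.imwrite('pics/w5.png',np.hstack([cv2.resize(a,(480,300)),cv2.resize(b,(320,300))]))
E
```

```text
t 11.45 q [-0.733  0.912  1.344  0.489  1.421 -0.917] tcp [ 0.5876 -0.1938  0.0695] F [-0.5  -1.13  0.02] gap -0.001
X [0.03  0.77  0.637] Y [ 0.999 -0.014 -0.03 ] Z [-0.014  0.638 -0.77 ]
tcp [ 0.5876 -0.1938  0.0695] tilt [ 0.64 -0.77]
-0.02 [ 0.5825 -0.098   0.0238] [-0.51  9.58 -4.57]
0.1 [ 0.5825 -0.097   0.0436] [0.   0.1  1.98]
[[309.80176097 125.76203461]]
```

View pics/w5.png

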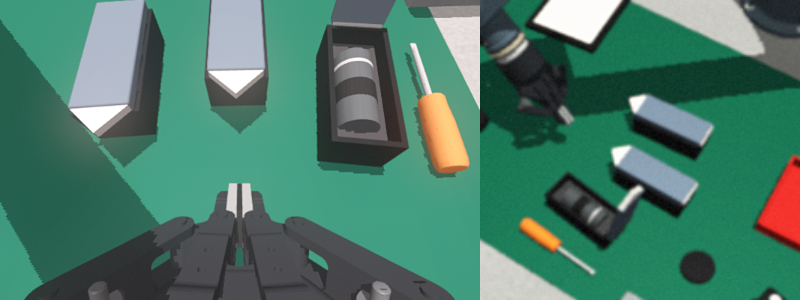

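Call:
send_rows(commands=[{"delta_pos":[-0.2,0.5,-2.5],"yaw":0},{"delta_pos":[0,1.5,-1.5],"yaw":0},{"delta_pos":[0,2,-0.5],"yaw":0},{"delta_pos":[0,2,0],"yaw":0},{"delta_pos":[0,2,0],"yaw":0},{"delta_pos":[0,0.5,0],"yaw":0},{"delta_pos":[0,0,0],"yaw":0}])

```text
t: 12.42
tcp_pos: [0.5908, -0.1053, 0.0307]
tool_rot: [0.672, 0.661, 0.232, -0.241]
force: [-0.4, -0.2, 0.0]
finger_gap: -0.001
```

```bash
python3 - <<'E'
from h import *
s=st();arc((.5855,-.103),89.7,np.r_[-.02,.1:.7:.1])
h=np.array([.690,-.174]); a=np.radians(83.3); c=np.array([np.cos(a),np.sin(a)])
for t in (1.5,1.6,1.75,1.9,2.2):
    p=h+c*(.165-.165*np.cos(t)); print(t,w2p('scene',[*p,.046+.165*np.sin(t)]))
im=manip.snapshot('wrist'); g=im[200:300,240:400].min(axis=2); ys,xs=np.where(g>170); print('lowest white',max(zip(ys,xs)))
cv2.imwrite('pics/w6.png',im)
E
```

```text
t 12.43 q [-0.627  0.928  1.471  0.564  1.247 -0.934] tcp [ 0.5908 -0.1053  0.0307] F [-0.45 -0.21  0.01] gap -0.001
X [0.019 0.776 0.63 ] Y [ 1.    -0.01  -0.017] Z [-0.006  0.631 -0.776]
tcp [ 0.5908 -0.1053  0.0307] tilt [ 0.63 -0.78]
-0.02 [ 0.5855 -0.1002  0.0238] [-0.53  0.51 -0.69]
0.1 [ 0.5855 -0.0992  0.0436] [0.   0.1  1.98]
0.2 [ 0.5855 -0.0965  0.0598] [0.   0.27 1.63]
0.3 [ 0.5856 -0.0922  0.0758] [0.   0.43 1.59]
0.4 [ 0.5856 -0.0864  0.0912] [0.   0.58 1.54]
0.5 [ 0.5856 -0.079   0.106 ] [0.   0.74 1.48]
0.6 [ 0.5857 -0.0702  0.1199] [0.   0.88 1.4 ]
1.5 [[317.75153462 203.61180627]]
1.6 [[322.66171261 207.05286092]]
1.75 [[330.03427753 212.84684587]]
1.9 [[337.20422174 219.24207222]]
2.2 [[350.01980511 233.00574835]]
lowest white (np.int64(89), np.int64(84))
```

Lid 1's nose sits at scene (335,213), which is about 1.8 rad, well short of 2.2. So lid 1 is stiff. Now nose 2.

Call:
send_rows(commands=[{"delta_pos":[-0.5,0.4,-0.7],"yaw":0},{"delta_pos":[0,0.3,0],"yaw":0},{"delta_pos":[0,0.1,1.0],"yaw":0},{"delta_pos":[0,0.1,1.5],"yaw":0},{"delta_pos":[0,0.2,1.6],"yaw":0},{"delta_pos":[0,0.4,1.6],"yaw":0}])

```text
t: 13.22
tcp_pos: [0.5858, -0.0921, 0.0833]
tool_rot: [0.673, 0.66, 0.233, -0.24]
force: [0.9, -0.2, 0.4]
finger_gap: -0.003
```

```bash
python3 - <<'E'
from h import *
s=st();arc((.5855,-.103),89.7,np.r_[.3:1.1:.1])
a=manip.snapshot('wrist')[100:330,180:460]; b=manip.snapshot('scene')[100:280,240:430]
cv2.imwrite('pics/w7.png',np.hstack([cv2.resize(a,(400,330)),cv2.resize(b,(350,330))]))
E
```

```text
t 13.22 q [-0.616  0.838  1.499  0.562  1.294 -0.89 ] tcp [ 0.5858 -0.0921  0.0833] F [ 0.92 -0.16  0.44] gap -0.003
X [0.021 0.776 0.63 ] Y [ 1.    -0.014 -0.016] Z [-0.004  0.63  -0.776]
tcp [ 0.5858 -0.0921  0.0833] tilt [ 0.63 -0.78]
0.3 [ 0.5856 -0.0922  0.0758] [-0.02 -0.01 -0.75]
0.4 [ 0.5856 -0.0864  0.0912] [0.   0.58 1.54]
0.5 [ 0.5856 -0.079   0.106 ] [0.   0.74 1.48]
0.6 [ 0.5857 -0.0702  0.1199] [0.   0.88 1.4 ]
0.7 [ 0.5857 -0.0601  0.1329] [0.01 1.01 1.3 ]
0.8 [ 0.5858 -0.0487  0.1449] [0.01 1.14 1.19]
0.9 [ 0.5858 -0.0364  0.1555] [0.01 1.24 1.06]
1.0 [ 0.5859 -0.0243  0.1638] [0.01 1.21 0.84]
```

View pics/w7.png

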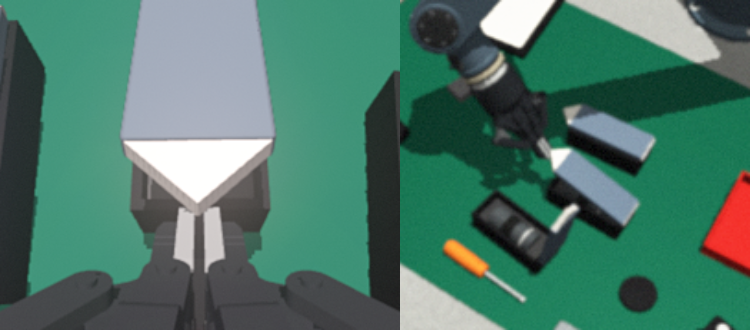

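Lid 2 is on the finger and centred, with the nose at (197,210). Continuing.

Call:
send_rows(commands=[{"delta_pos":[0,0.6,1.0],"yaw":0},{"delta_pos":[0,0.7,1.4],"yaw":0},{"delta_pos":[0,0.8,1.4],"yaw":0},{"delta_pos":[0,1.0,1.2],"yaw":0},{"delta_pos":[0,1.1,1.1],"yaw":0},{"delta_pos":[0,1.2,0.9],"yaw":0},{"delta_pos":[0,1.2,0.7],"yaw":0}])

```text
t: 14.2
tcp_pos: [0.586, -0.0212, 0.1665]
tool_rot: [0.672, 0.66, 0.233, -0.239]
force: [0.6, -0.6, -0.6]
finger_gap: -0.003
```

```bash
python3 - <<'E'
from h import *
s=st();arc((.5855,-.103),89.7,np.r_[.9:1.81:.1])
E
```

```text
t 14.2 q [-0.52   0.69   1.544  0.594  1.339 -0.771] tcp [ 0.586  -0.0212  0.1665] F [ 0.65 -0.64 -0.57] gap -0.003
X [0.019 0.777 0.63 ] Y [ 1.    -0.013 -0.014] Z [-0.003  0.63  -0.777]
tcp [ 0.586  -0.0212  0.1665] tilt [ 0.63 -0.78]
0.9 [ 0.5858 -0.0364  0.1555] [-0.02 -1.52 -1.1 ]
1.0 [ 0.5859 -0.0243  0.1638] [0.01 1.21 0.84]
1.1 [ 0.586  -0.0114  0.171 ] [0.01 1.28 0.71]
1.2 [0.5861 0.0021 0.1768] [0.01 1.35 0.58]
1.3 [0.5861 0.0161 0.1813] [0.01 1.4  0.44]
1.4 [0.5862 0.0304 0.1843] [0.01 1.44 0.3 ]
1.5 [0.5863 0.045  0.1858] [0.01 1.46 0.16]
1.6 [0.5864 0.0597 0.186 ] [0.01 1.47 0.01]
1.7 [0.5864 0.0744 0.1846] [ 0.01  1.46 -0.14]
1.8 [0.5865 0.0888 0.1818] [ 0.01  1.44 -0.28]
```

Call:
send_rows(commands=[{"delta_pos":[0,1.3,0.5],"yaw":0},{"delta_pos":[0,1.3,0.5],"yaw":0},{"delta_pos":[0,1.3,0.4],"yaw":0},{"delta_pos":[0,1.4,0.3],"yaw":0},{"delta_pos":[0,1.4,0.1],"yaw":0},{"delta_pos":[0,1.4,0],"yaw":0},{"delta_pos":[0,1.3,0],"yaw":0},{"delta_pos":[0,0.2,0],"yaw":0}])

```text
t: 15.2
tcp_pos: [0.585, 0.0834, 0.1853]
tool_rot: [0.672, 0.661, 0.232, -0.241]
force: [0.1, -1.1, -1.0]
finger_gap: 0.003
```

```bash
python3 - <<'E'
from h import *
s=st()
cv2.imwrite('pics/s8.png',manip.snapshot('scene'))
E
```

```text
t 15.2 q [-0.362  0.634  1.605  0.664  1.265 -0.671] tcp [0.585  0.0834 0.1853] F [ 0.09 -1.11 -1.01] gap 0.003
X [0.019 0.776 0.63 ] Y [ 1.    -0.011 -0.016] Z [-0.006  0.631 -0.776]
```

Call:
send_rows(commands=[{"delta_pos":[0,-3,0.5],"yaw":0},{"delta_pos":[0,-5,0],"yaw":0.03},{"delta_pos":[-1,-5,0],"yaw":0.03},{"delta_pos":[-2,-5,0],"yaw":0},{"delta_pos":[-3,-5,-1],"yaw":0},{"delta_pos":[-3,-4,-2.5],"yaw":0},{"delta_pos":[-2,-2,-3.5],"yaw":0},{"delta_pos":[-0.5,0,-3],"yaw":0},{"delta_pos":[0,0,-1],"yaw":0},{"delta_pos":[0,0,0],"yaw":0}])

```text
t: 16.5
tcp_pos: [0.4675, -0.2225, 0.0769]
tool_rot: [0.654, 0.681, 0.225, -0.241]
force: [0.5, -0.4, -0.0]
finger_gap: 0.002
```

```bash
python3 - <<'E'
from h import *
s=st();arc((.466,-.139),92.7,[-.02,.1])
print(w2p('wrist',[(.466,-.139,.056)],s))
b=manip.snapshot('scene')[100:280,240:430]; a=manip.snapshot('wrist')
cv2.imwrite('pics/w9.png',np.hstack([cv2.resize(a,(480,300)),cv2.resize(b,(320,300))]))
h=np.array([.5855,-.103]); a=np.radians(89.7); c=np.array([np.cos(a),np.sin(a)])
for t in (1.75,2.2):
    p=h+c*(.165-.165*np.cos(t)); q=w2p('scene',[*p,.046+.165*np.sin(t)])[0]; print(t,480+(q[0]-240)*1.684,(q[1]-100)*1.667)
E
```

```text
t 16.5 q [-0.883  0.827  1.56   0.387  1.344 -1.128] tcp [ 0.4675 -0.2225  0.0769] F [ 0.52 -0.42 -0.04] gap 0.002
X [-0.029  0.782  0.623] Y [ 0.999  0.044 -0.009] Z [-0.035  0.622 -0.782]
tcp [ 0.4675 -0.2225  0.0769] tilt [ 0.62 -0.78]
-0.02 [ 0.4659 -0.1364  0.0238] [-0.16  8.61 -5.32]
0.1 [ 0.4658 -0.1354  0.0435] [-0.    0.1   1.98]
[[322.58601833 142.0963863 ]]
1.75 712.2453350811344 152.41297985876994
2.2 746.7484518311978 181.67294550450777
```

View pics/w9.png

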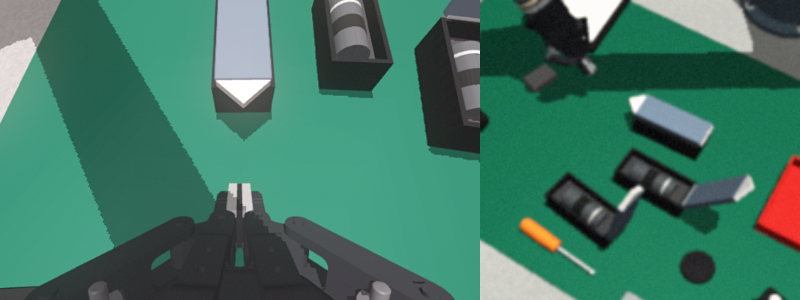

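Lid 2 dropped back to the stop: its nose is at (748,183), against (747,182) predicted for 2.2. Lid 1 stayed where I left it. Now nose 3.

Call:
send_rows(commands=[{"delta_pos":[0,1.0,-2.5],"yaw":0},{"delta_pos":[0,1.5,-2],"yaw":0},{"delta_pos":[-0.1,2,-0.7],"yaw":0},{"delta_pos":[-0.1,2,-0.3],"yaw":0},{"delta_pos":[-0.1,1,0],"yaw":0},{"delta_pos":[0,0,0],"yaw":0}])

```text
t: 17.35
tcp_pos: [0.4704, -0.1466, 0.0272]
tool_rot: [0.652, 0.686, 0.224, -0.233]
force: [0.1, 0.2, -0.2]
finger_gap: 0.001
```

```bash
python3 - <<'E'
from h import *
s=st();arc((.4675,-.139),92.7,np.r_[-.02,.1:.5:.1])
E
```

```text
t 17.35 q [-0.793  0.873  1.689  0.465  1.146 -1.163] tcp [ 0.4704 -0.1466  0.0272] F [ 0.12  0.24 -0.17] gap 0.001
X [-0.042  0.789  0.612] Y [0.999 0.05  0.003] Z [-0.028  0.612 -0.791]
tcp [ 0.4704 -0.1466  0.0272] tilt [ 0.61 -0.79]
-0.02 [ 0.4674 -0.1367  0.0237] [-0.3   0.99 -0.34]
0.1 [ 0.4673 -0.1357  0.0435] [-0.    0.1   1.98]
0.2 [ 0.4672 -0.133   0.0598] [-0.01  0.27  1.63]
0.3 [ 0.467  -0.1287  0.0757] [-0.02  0.43  1.59]
0.4 [ 0.4667 -0.1229  0.0911] [-0.03  0.58  1.54]
```

Call:
send_rows(commands=[{"delta_pos":[-0.3,0.5,-0.4],"yaw":0},{"delta_pos":[0,0.4,0],"yaw":0},{"delta_pos":[0,0.2,1.0],"yaw":0},{"delta_pos":[0,0.1,1.5],"yaw":0},{"delta_pos":[0,0.2,1.6],"yaw":0},{"delta_pos":[0,0.4,1.5],"yaw":0},{"delta_pos":[0,0.6,1.3],"yaw":0},{"delta_pos":[0,0.7,1.3],"yaw":0},{"delta_pos":[0,0.8,1.3],"yaw":0}])

```text
t: 18.48
tcp_pos: [0.4683, -0.1081, 0.1253]
tool_rot: [0.653, 0.686, 0.224, -0.231]
force: [-0.3, -0.3, 0.1]
finger_gap: 0.004
```

```bash
python3 - <<'E'
from h import *
s=st();arc((.4675,-.139),92.7,np.r_[.6:1.81:.1])
im=manip.snapshot('wrist'); cv2.imwrite('pics/w10.png',im)
# nose tip predicted for th=.6..
for t in (0,.6,.65,.7): p=np.array([.4675,-.139])+np.array([-.047,.999])*(.165-.165*np.cos(t)); print(t,w2p('wrist',[*p,.05+.165*np.sin(t)],s))
print(im[180:250:8,319-12:319+13:4].min(axis=2))
E
```

```text
t 18.48 q [-0.747  0.684  1.735  0.47   1.255 -1.068] tcp [ 0.4683 -0.1081  0.1253] F [-0.26 -0.3   0.11] gap 0.004
X [-0.042  0.792  0.609] Y [0.999 0.048 0.007] Z [-0.024  0.608 -0.793]
tcp [ 0.4683 -0.1081  0.1253] tilt [ 0.61 -0.79]
0.6 [ 0.466  -0.1069  0.1198] [-0.24  0.12 -0.54]
0.7 [ 0.4655 -0.0967  0.1328] [-0.05  1.01  1.3 ]
0.8 [ 0.465  -0.0853  0.1448] [-0.05  1.14  1.19]
0.9 [ 0.4644 -0.0728  0.1555] [-0.06  1.25  1.07]
1.0 [ 0.4638 -0.0606  0.1641] [-0.06  1.23  0.86]
1.1 [ 0.4632 -0.0477  0.1712] [-0.06  1.28  0.71]
1.2 [ 0.4626 -0.0342  0.177 ] [-0.06  1.35  0.58]
1.3 [ 0.4619 -0.0203  0.1815] [-0.07  1.4   0.44]
1.4 [ 0.4612 -0.0059  0.1845] [-0.07  1.44  0.3 ]
1.5 [0.4605 0.0087 0.1861] [-0.07  1.46  0.16]
1.6 [0.4598 0.0234 0.1862] [-0.07  1.47  0.01]
1.7 [0.4592 0.038  0.1848] [-0.07  1.46 -0.14]
1.8 [0.4585 0.0524 0.182 ] [-0.07  1.44 -0.28]
0 [[314.78369866 328.28819261]]
0.6 [[314.00242001 257.84976502]]
0.65 [[313.9564709  243.31793471]]
0.7 [[313.91786417 227.20045454]]
[[167 166 168 168 167 167 167]
 [168 169 168 168 168 169 169]
 [168 170 169 168 170 169 168]
 [224 224 224 225 225 224 224]
 [253 253 253 252 253 253 252]
 [253 253 252 253 253 252 253]
 [253 252 253 253 254 224 171]
 [190 206 212 167 182 182 183]
 [201 200 182 183 165 167 169]]
```

White nose directly ahead of the tips (rows 204–236), so the lid is on the finger. Continuing.

Call:
send_rows(commands=[{"delta_pos":[-0.3,1.0,0.8],"yaw":0},{"delta_pos":[0,1.1,1.1],"yaw":0},{"delta_pos":[-0.1,1.2,0.9],"yaw":0},{"delta_pos":[-0.1,1.2,0.8],"yaw":0},{"delta_pos":[0,1.3,0.6],"yaw":0},{"delta_pos":[-0.1,1.3,0.5],"yaw":0},{"delta_pos":[-0.1,1.3,0.4],"yaw":0},{"delta_pos":[-0.1,1.4,0.2],"yaw":0}])

```text
t: 19.52
tcp_pos: [0.4595, -0.0016, 0.1833]
tool_rot: [0.652, 0.686, 0.225, -0.231]
force: [-0.6, 0.2, -0.6]
finger_gap: -0.001
```

```bash
python3 - <<'E'
from h import *
s=st();arc((.4675,-.139),92.7,np.r_[1.4:1.81:.1])
E
```

```text
t 19.52 q [-0.596  0.535  1.842  0.545  1.245 -0.954] tcp [ 0.4595 -0.0016  0.1833] F [-0.59  0.23 -0.58] gap -0.001
X [-0.043  0.791  0.611] Y [0.999 0.049 0.007] Z [-0.024  0.61  -0.792]
tcp [ 0.4595 -0.0016  0.1833] tilt [ 0.61 -0.79]
1.4 [ 0.4612 -0.0059  0.1845] [ 0.17 -0.43  0.12]
1.5 [0.4605 0.0087 0.1861] [-0.07  1.46  0.16]
1.6 [0.4598 0.0234 0.1862] [-0.07  1.47  0.01]
1.7 [0.4592 0.038  0.1848] [-0.07  1.46 -0.14]
1.8 [0.4585 0.0524 0.182 ] [-0.07  1.44 -0.28]
```

Call:
send_rows(commands=[{"delta_pos":[0,1.4,0.2],"yaw":0},{"delta_pos":[0,1.5,0],"yaw":0},{"delta_pos":[0,1.5,0],"yaw":0},{"delta_pos":[0,0.4,0],"yaw":0},{"delta_pos":[0,0,0],"yaw":0},{"delta_pos":[0,-3,0.5],"yaw":0},{"delta_pos":[0,-5,1],"yaw":0},{"delta_pos":[0,-5,1],"yaw":0},{"delta_pos":[0,-5,0],"yaw":0},{"delta_pos":[1,-2,0],"yaw":0}])

```text
t: 20.78
tcp_pos: [0.4676, -0.1554, 0.2106]
tool_rot: [0.652, 0.687, 0.224, -0.232]
force: [-0.2, -1.0, 0.1]
finger_gap: -0.004
```

Call:
send_rows(commands=[{"delta_pos":[3,0,0.5],"yaw":-0.04},{"delta_pos":[4,0,0.5],"yaw":-0.04},{"delta_pos":[4,0,0],"yaw":-0.04},{"delta_pos":[4,0,0],"yaw":-0.04},{"delta_pos":[4,0,0],"yaw":0},{"delta_pos":[2,0,0],"yaw":0},{"delta_pos":[0,0,0],"yaw":0}], grip=-0.8)

```text
t: 21.65
tcp_pos: [0.6839, -0.1637, 0.2181]
tool_rot: [0.71, 0.627, 0.242, -0.211]
force: [-0.0, -0.0, -0.3]
finger_gap: 0.899
```

```bash
python3 - <<'E'
from h import *
s=st()
b=manip.snapshot('scene')[110:270,250:420]; a=manip.snapshot('wrist')
cv2.imwrite('pics/w11.png',np.hstack([cv2.resize(a,(480,300)),cv2.resize(b,(320,300))]))
h=np.array([.4675,-.139]); A=np.radians(92.7); c=np.array([np.cos(A),np.sin(A)])
for t in (0,1.75,2.2):
    p=h+c*(.165-.165*np.cos(t)); q=w2p('scene',[*p,.046+.165*np.sin(t)])[0]; print(t,480+(q[0]-250)*1.882,(q[1]-110)*1.875)
A=np.radians(83.3); c=np.array([np.cos(A),np.sin(A)]); y=np.array([-c[1],c[0]]); o=np.array([.690,-.174])+.095*c; print('o',o)
for sx,sy in ((-70,31),(-70,-31),(70,31),(70,-31)): print(sx,sy,w2p('wrist',[*(o+c*sx/1000+y*sy/1000),.046],s)*.75)
E
```

```text
t 21.65 q [-0.629  0.768  1.16   0.564  1.566 -0.61 ] tcp [ 0.6839 -0.1637  0.2181] F [-0.03 -0.   -0.27] gap 0.899
X [0.097 0.787 0.609] Y [ 0.992 -0.126  0.004] Z [ 0.079  0.603 -0.793]
0 624.2656448698392 94.43830165709853
1.75 739.7047658308668 82.2828771905358
2.2 776.8625926587079 112.05659788802365
o [ 0.70108372 -0.07964879]
-70 31 [[221.15243408 209.92972014]]
-70 -31 [[266.69421204 209.54482196]]
70 31 [[222.82994244 119.50219964]]
70 -31 [[262.16193429 119.27903125]]
```

View pics/w11.png

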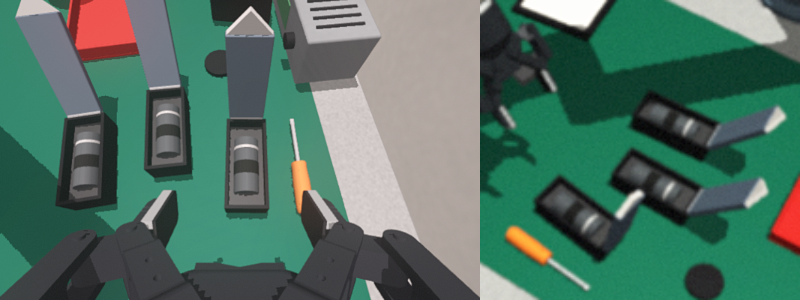

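All three stand open. Lids 2 and 3 lie back at the stop, while lid 1 stays near 1.8, so case 1 is the stiff one. Its shell is at wrist crop (225–266, 120–210), about 3 mm right of my estimate. I'll descend for the grasp.

Call:
send_rows(commands=[{"delta_pos":[0.6,1,-4],"yaw":0},{"delta_pos":[0.6,1,-4],"yaw":0},{"delta_pos":[0,0.5,-3],"yaw":0},{"delta_pos":[0,0,-0.5],"yaw":0},{"delta_pos":[0,0,0],"yaw":0}])

```text
t: 22.38
tcp_pos: [0.6904, -0.1409, 0.1034]
tool_rot: [0.712, 0.624, 0.242, -0.211]
force: [0.8, 0.4, 0.2]
finger_gap: 0.902
```

```bash
python3 - <<'E'
from h import *
s=st(); print((np.array([.704,-.078,.016])-s['tcp_pos'])*100)
im=manip.snapshot('wrist'); cv2.imwrite('pics/w12.png',im)
A=np.radians(82.5); c=np.array([np.cos(A),np.sin(A)]); y=np.array([-c[1],c[0]]); o=np.array([.704,-.080])
for sx,sy in ((0,31),(0,-31),(50,31),(50,-31)): print(sx,sy,w2p('wrist',[*(o+c*sx/1000+y*sy/1000),.046],s))
g=im.max(axis=2).astype(int); 
for sx in (0,50):
    v=int(w2p('wrist',[*(o+c*sx/1000),.046],s)[0,1]); r=im[v-2:v+3].astype(int).mean(0); d=r[:,1]-r[:,2]; print(v,[ (x,int(d[x])) for x in range(200,440,4)])
E
```

```text
t 22.38 q [-0.598  0.894  1.233  0.587  1.382 -0.69 ] tcp [ 0.6904 -0.1409  0.1034] F [0.83 0.41 0.19] gap 0.902
X [0.103 0.787 0.608] Y [ 0.991 -0.131  0.002] Z [ 0.081  0.603 -0.794]
[ 1.3588176   6.29077937 -8.73647218]
0 31 [[284.10315156 192.64680949]]
0 -31 [[368.35616849 192.71049525]]
50 31 [[286.63423633 134.86869288]]
50 -31 [[364.74146783 134.96229874]]
192 [(200, -3), (204, -2), (208, 8), (212, 9), (216, 9), (220, 10), (224, 42), (228, 85), (232, 85), (236, 85), (240, 85), (244, 85), (248, 85), (252, 85), (256, 85), (260, 85), (264, 85), (268, 84), (272, 85), (276, 84), (280, 84), (284, 86), (288, 0), (292, 4), (296, -5), (300, -4), (304, 2), (308, 0), (312, 0), (316, 0), (320, -1), (324, 0), (328, 0), (332, 0), (336, 0), (340, 0), (344, -1), (348, 0), (352, -4), (356, -4), (360, 0), (364, -2), (368, -1), (372, 77), (376, 77), (380, 76), (384, 74), (388, 73), (392, 72), (396, 71), (400, 69), (404, 68), (408, 67), (412, 66), (416, 50), (420, -6), (424, -32), (428, -33), (432, -18), (436, -15)]
134 [(200, 4), (204, 0), (208, 6), (212, 8), (216, 9), (220, 9), (224, 76), (228, 85), (232, 85), (236, 85), (240, 85), (244, 85), (248, 85), (252, 85), (256, 85), (260, 85), (264, 85), (268, 85), (272, 84), (276, 84), (280, 84), (284, 84), (288, 26), (292, 1), (296, 4), (300, 0), (304, 0), (308, 1), (312, 0), (316, 0), (320, -2), (324, 0), (328, -1), (332, -1), (336, -1), (340, -1), (344, 1), (348, 0), (352, 0), (356, 1), (360, 0), (364, 0), (368, 83), (372, 83), (376, 82), (380, 82), (384, 82), (388, 82), (392, 81), (396, 82), (400, 81), (404, 81), (408, 48), (412, -6), (416, -6), (420, 79), (424, 77), (428, 77), (432, 76), (436, 75)]
```

Call:
send_rows(commands=[{"delta_pos":[0.4,1.2,-2],"yaw":0},{"delta_pos":[0.4,1.4,-2],"yaw":0},{"delta_pos":[0.3,1.4,-1.8],"yaw":0},{"delta_pos":[0.2,1.0,-1.2],"yaw":0},{"delta_pos":[0.1,0.5,-0.7],"yaw":0},{"delta_pos":[0,0,0],"yaw":0}])

```text
t: 23.18
tcp_pos: [0.7067, -0.0834, 0.0254]
tool_rot: [0.712, 0.626, 0.243, -0.208]
force: [-0.2, -0.0, 0.1]
finger_gap: 0.901
```

```bash
python3 - <<'E'
from h import *
s=st(); print((np.array([.7055,-.078,.016])-s['tcp_pos'])*100)
E
```

```text
t 23.18 q [-0.519  0.988  1.27   0.64   1.233 -0.718] tcp [ 0.7067 -0.0834  0.0254] F [-0.21 -0.05  0.11] gap 0.901
X [0.099 0.789 0.606] Y [ 0.991 -0.131  0.008] Z [ 0.086  0.6   -0.795]
[-0.12090701  0.54321733 -0.93823245]
```

Call:
send_rows(commands=[{"delta_pos":[-0.1,0.5,-0.5],"yaw":0},{"delta_pos":[0,0,-0.4],"yaw":0},{"delta_pos":[0,0,0],"yaw":0}])

```text
t: 23.55
tcp_pos: [0.7065, -0.0795, 0.0169]
tool_rot: [0.712, 0.626, 0.244, -0.207]
force: [0.1, 1.1, -0.1]
finger_gap: 0.904
```

Call:
send_rows(commands=[{"delta_pos":[0,0,0],"yaw":0},{"delta_pos":[0,0,0],"yaw":0},{"delta_pos":[0,0,0],"yaw":0},{"delta_pos":[0,0,0],"yaw":0}], grip=1, force=50)

```text
t: 24.05
tcp_pos: [0.7062, -0.0801, 0.0175]
tool_rot: [0.712, 0.625, 0.243, -0.207]
force: [-0.2, -0.8, -0.1]
finger_gap: 0.717
```

```bash
python3 - <<'E'
from h import *
s=st()
E
```

```text
t 24.05 q [-0.516  0.996  1.277  0.646  1.216 -0.726] tcp [ 0.7062 -0.0801  0.0175] F [-0.2  -0.76 -0.09] gap 0.717
X [0.099 0.79  0.605] Y [ 0.991 -0.132  0.01 ] Z [ 0.088  0.599 -0.796]
```

Gripped: the 0.717 gap is about 61 mm, matching the shell width. Lifting.

Call:
send_rows(commands=[{"delta_pos":[0,0,0.6],"yaw":0},{"delta_pos":[0,0,1.2],"yaw":0},{"delta_pos":[0,0,2],"yaw":0},{"delta_pos":[0,0,3],"yaw":0},{"delta_pos":[0,0,3.5],"yaw":0},{"delta_pos":[0,0,3.5],"yaw":0},{"delta_pos":[0,0,3.5],"yaw":0},{"delta_pos":[0,0,3],"yaw":0},{"delta_pos":[0,0,2],"yaw":0},{"delta_pos":[0,0,0.5],"yaw":0}])

```text
t: 25.3
tcp_pos: [0.7009, -0.08, 0.2562]
tool_rot: [0.712, 0.627, 0.239, -0.206]
force: [0.0, -0.3, -7.0]
finger_gap: 0.713
```

```bash
python3 - <<'E'
from h import *
s=st(); print(s['ft_torque']); im=manip.snapshot('wrist'); cv2.imwrite('pics/w13.png',im)
E
```

```text
t 25.3 q [-0.515  0.699  1.189  0.59   1.531 -0.497] tcp [ 0.7009 -0.08    0.2562] F [ 0.02 -0.35 -7.03] gap 0.713
X [0.1   0.795 0.598] Y [ 0.992 -0.129  0.006] Z [ 0.082  0.592 -0.801]
[-0.97700673  0.13995537 -0.01004089]
```

Call:
send_rows(commands=[{"delta_pos":[-1,2,0],"yaw":0},{"delta_pos":[-2,3.5,0],"yaw":0.02},{"delta_pos":[-2.5,4.2,0],"yaw":0.02},{"delta_pos":[-2.5,4.2,0],"yaw":0.02},{"delta_pos":[-2.5,4.2,0],"yaw":0.02},{"delta_pos":[-2.5,4.2,0],"yaw":0.02},{"delta_pos":[-2.5,4,0],"yaw":0.02},{"delta_pos":[-2.5,4,0],"yaw":0},{"delta_pos":[-2,3,0],"yaw":0},{"delta_pos":[-1,1,0],"yaw":0}])

```text
t: 26.6
tcp_pos: [0.4762, 0.2702, 0.2425]
tool_rot: [0.677, 0.666, 0.217, -0.228]
force: [0.5, -0.3, -7.0]
finger_gap: 0.714
```

```bash
python3 - <<'E'
from h import *
s=st(); print((np.array([.47,.300])-s['tcp_pos'][:2])*100)
E
```

```text
t 26.6 q [-0.038  0.416  1.82   0.742  1.082 -0.441] tcp [0.4762 0.2702 0.2425] F [ 0.55 -0.32 -6.96] gap 0.714
X [0.019 0.802 0.597] Y [ 1.    -0.01  -0.019] Z [-0.01   0.597 -0.802]
[-0.62054739  2.98405936]
```

Call:
send_rows(commands=[{"delta_pos":[-0.3,1.5,-1],"yaw":0},{"delta_pos":[-0.3,1.2,-2.5],"yaw":0},{"delta_pos":[0,0.2,-3],"yaw":0},{"delta_pos":[0,0,-3],"yaw":0},{"delta_pos":[0,0,-3],"yaw":0},{"delta_pos":[0,0,-3],"yaw":0},{"delta_pos":[0,0,-2],"yaw":0},{"delta_pos":[0,0,-1],"yaw":0},{"delta_pos":[0,0,0],"yaw":0}])

```text
t: 27.72
tcp_pos: [0.4827, 0.2967, 0.0439]
tool_rot: [0.682, 0.662, 0.22, -0.219]
force: [0.4, 0.8, -6.4]
finger_gap: 0.718
```

```bash
python3 - <<'E'
from h import *
s=st(); a=manip.snapshot('wrist'); b=manip.snapshot('scene')[150:300,340:520]
cv2.imwrite('pics/w14.png',np.hstack([cv2.resize(a,(440,300)),cv2.resize(b,(360,300))]))
E
```

```text
t 27.73 q [ 0.022  0.794  1.91   1.072  0.736 -0.874] tcp [0.4827 0.2967 0.0439] F [ 0.4   0.79 -6.41] gap 0.718
X [0.027 0.807 0.59 ] Y [ 1.    -0.028 -0.008] Z [ 0.01   0.59  -0.807]
```

Call:
send_rows(commands=[{"delta_pos":[-0.7,0,-0.3],"yaw":0},{"delta_pos":[-0.6,0,-0.5],"yaw":0},{"delta_pos":[-0.1,0,-0.4],"yaw":0},{"delta_pos":[-0.1,0,-0.3],"yaw":0},{"delta_pos":[0,0,-0.2],"yaw":0}])

```text
t: 28.45
tcp_pos: [0.4681, 0.2971, 0.0294]
tool_rot: [0.682, 0.662, 0.222, -0.217]
force: [0.2, -0.4, -7.1]
finger_gap: 0.717
```

```bash
python3 - <<'E'
from h import *
s=st()
E
```

```text
t 28.45 q [ 0.024  0.82   1.949  1.148  0.704 -0.973] tcp [0.4681 0.2971 0.0294] F [ 0.21 -0.43 -7.1 ] gap 0.717
X [0.023 0.807 0.591] Y [ 1.    -0.028 -0.001] Z [ 0.016  0.59  -0.807]
```

Call:
send_rows(commands=[{"delta_pos":[0,0,-0.3],"yaw":0},{"delta_pos":[0,0,-0.2],"yaw":0},{"delta_pos":[0,0,-0.1],"yaw":0}])

```text
t: 28.82
tcp_pos: [0.4687, 0.2973, 0.0234]
tool_rot: [0.681, 0.662, 0.223, -0.217]
force: [-1.6, -2.3, 0.3]
finger_gap: 0.715
```

```bash
python3 - <<'E'
from h import *
s=st()
E
```

```text
t 28.82 q [ 0.023  0.834  1.948  1.163  0.7   -0.993] tcp [0.4687 0.2973 0.0234] F [-1.59 -2.35  0.33] gap 0.715
X [0.023 0.806 0.592] Y [ 1.    -0.028 -0.   ] Z [ 0.017  0.592 -0.806]
```

It's resting on the tray floor with the load off the wrist. Release and withdraw along the tool axis.

Call:
send_rows(commands=[{"delta_pos":[0,0,0],"yaw":0},{"delta_pos":[0,0,0],"yaw":0},{"delta_pos":[0,0,0],"yaw":0},{"delta_pos":[0,-0.7,1],"yaw":0},{"delta_pos":[0,-1.5,2],"yaw":0},{"delta_pos":[0,-2.2,3],"yaw":0},{"delta_pos":[0,-2.2,4],"yaw":0},{"delta_pos":[0,-1,5],"yaw":0},{"delta_pos":[0,0,5],"yaw":0},{"delta_pos":[0,0,3],"yaw":0}], grip=-0.8)

```text
t: 30.08
tcp_pos: [0.4667, 0.2173, 0.2638]
tool_rot: [0.683, 0.66, 0.223, -0.219]
force: [0.9, -0.2, 0.2]
finger_gap: 0.898
```

```bash
python3 - <<'E'
from h import *
s=st(); b=manip.snapshot('scene')[110:310,240:520]; a=manip.snapshot('wrist'); t=manip.snapshot('top')[90:310,120:400]
cv2.imwrite('pics/f.png',np.hstack([cv2.resize(a,(400,250))[:, :],cv2.resize(b,(400,250))]))
f=np.vstack([cv2.imread('pics/f.png'),np.hstack([cv2.resize(t,(400,314)),cv2.resize(cv2.imread('pics/top0.png')[90:310,120:400],(400,314))])]); cv2.imwrite('pics/f.png',f)
E
```

```text
t 30.07 q [-0.153  0.351  1.853  0.704  1.142 -0.489] tcp [0.4667 0.2173 0.2638] F [ 0.86 -0.25  0.24] gap 0.898
X [0.028 0.804 0.594] Y [ 0.999 -0.032 -0.004] Z [ 0.016  0.593 -0.805]
```

View pics/f.png

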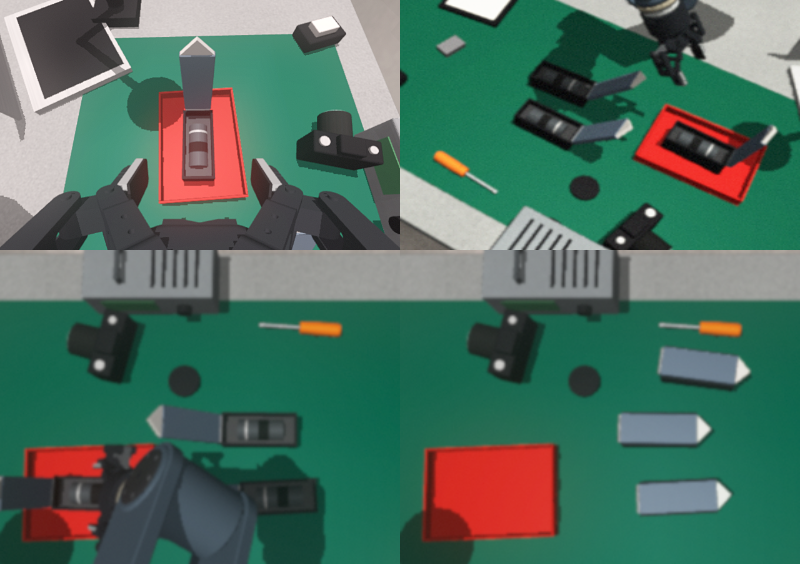

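Final picture: the stiff case sits flat inside the tray, and the other two stand open where they were. The cap, camera and screwdriver match the first picture. The arm is clear, so I'm handing in.

```bash
python3 -c "
from station import manip
print(manip.sense()['force']); print(manip.sign_off())"
```

```text
[ 0.00396763 -1.01245573 -0.39835304]
the job is handed in; nothing more can be done
None
```

The job is done and handed in at about 30 s. All three lids were lifted open by their noses, and the stiff case, case_1, was then set in the reject tray.

- **Tilting the finger:** the moves allow no tilt. I stretched the arm past its reach until the tool leaned about 40°, kept that lean, and used the slanted finger to lift each nose to about 1.75 rad.
- **Which is stiff:** lid_1 stayed at about 1.8 rad where I left it. Lids 2 and 3 dropped back to the stop; lid_2's nose matched the position predicted for 2.2 rad, and lid_3 I judged by eye.
- **Placing:** case_1 was gripped at a gap of about 61 mm and weighed about 7 N. It was lowered until the wrist no longer carried its weight, then released.

**Last checks:**
- The final pictures show case_1 flat inside the tray with its lid open, and cases 2 and 3 open in place.
- The lens cap, camera and screwdriver look unmoved against the first picture. The battery is in view and looks undisturbed. The mouse and the cleaner bottle were not in the last crops, so I did not check them at the end.
- No force I read came near the limits, and the gripper was clear of everything at hand-in.
- No check failed. The only disagreements were position offsets of 2 to 4 mm, which I corrected on the way.

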